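# Press three picture tiles in the mounting press

### The job

One picture tile already lies in the mounting press. With the safety catch still on, add two more of the square picture tiles so that exactly three lie flat, side by side and not overlapping, on the black bed pad, wholly under where the platen will come down; then flip the safety catch right over to its outer side, pull the press lever down by its handle until the platen presses firmly on all three tiles, and finish while still holding it pressed down. Leave the other two tiles and everything else on the table where they are.

Things in the scene. Friction and masses are not known exactly. Their poses are not given: they have to be found in the camera images.
- press: Bench mounting press bolted down, dark grey iron base 21 mm high. Origin on the table under the middle of its bed; x points away from the robot to the hinge at the back, y to its left, z up; turned at most 0.22 rad. Base spans x -70 to +170, y -150 to +150 mm. Two hinge cheeks stand at x 90 to 150, y -42 to +42 mm, 82 mm high; a catch post at x 93 to 109, y 138 to 162 mm, 111 mm high.
- bed (a point): Middle of the top face of the black rubber bed pad, 25 mm above the table, axes as the press. The pad is 100 (x) x 260 (y) mm, flat, no rim. One tile already lies within 20 mm of its middle.
- press_lever: The press's lever with its platen and handle, one moving part. Origin in the middle of its hinge shaft, at x 120, y 0, z 65 mm of the press; the shaft runs along the press's y; its own -x axis points along the lever to the handle.
- lever_angle (a joint): Lever angle, rad: 0 = level, platen resting on tiles; 1.52 = raised, its start (3 degrees short of upright). A spring lifts it: pulling it down takes 1 to 5 N at the handle, and it rises if let go. On the tiles, 10 N or more beyond that presses them firmly. Without tiles it goes on to -0.12.
- handle (a point): Black round grip on the lever, diameter 26, 84 mm long along the lever, free on both sides. Site on its axis, 215 mm from the hinge shaft, 46 mm from its free end; x along the lever to the hinge, y parallel to the shaft. At lever angle a it lies 215 cos(a) mm before the hinge and 215 sin(a) above it (280 to 65 mm above the table). Gripped across its y from above, it turns between the pads.
- platen_face (a point): Aluminium plate with black rubber face, 90 (along the lever) x 250 (y) x 14 mm, fixed under the lever. Site in the middle of the face, 120 mm from the hinge, 28 mm under the lever's axis. At angle 0 it is level, 37 mm above the table, over press x -45 to 45, y -125 to 125 mm. Raised, it faces the robot at press x 83 mm or more, up to 230 mm high; a steel pin sticks out 40 mm from its left edge.
- press_catch (a joint): Safety catch angle, rad: 0 to 0.1 = on (upright before the platen's pin: the lever cannot come down). It swings outward to the press's left (+y) about a pivot along press x, is clear of the pin from 0.5 and lies flat outward at 1.5, its stop. Moves at 0.5 N; past about 0.5 it falls over outward by its own weight and stays.
- catch_pivot (a point): Pivot of the safety catch, at x 89, y 150, z 95 mm of the press.
- catch_tab (a point): Middle of the catch's bare steel thumb tab, 57 (press x) x 6 (y) x 40 (z) mm, 110 mm above the pivot when on, so 205 mm above the table. It spans press x 35 to 92 mm (point at 59) and 185 to 225 mm above the table; turns with the catch. Push its inner face (towards the press's middle) outward; the space there, before the platen's face, is free.
- tile0: Square plywood picture tile with a small drawing on white paper on its top, 44 x 44 x 12 mm, 20 g, already in the press. Origin at the middle of its underside, z up.
- tile1: Picture tile just like tile0, lying flat on the table, drawing up. Origin at the middle of its underside.
- tile2: Picture tile just like tile0, lying flat on the table, drawing up. Origin at the middle of its underside.
- tile3: Picture tile just like tile0, lying flat on the table, drawing up. Origin at the middle of its underside.
- tile4: Picture tile just like tile0, lying flat on the table, drawing up. Origin at the middle of its underside.
- disc: Round plywood disc, diameter 50 x 12 mm, lying among the tiles; not a tile, leave it. Origin under its middle.
- glue: White glue bottle, diameter 54, 150 mm high; leave it. Origin under its middle.
- hammer: Hammer, 260 mm long, lying on the left; leave it.
- brush: Brush, 190 mm long, lying on the left in front; leave it.
- sanding_block: Cork sanding block 75 x 45 x 28 mm, lying near the tiles; leave it. Origin under its middle.
- paint_jar: Jar of paint, diameter 64, 80 mm high, back left; leave it. Origin under its middle.
- pencil_mug: White mug of pencils, diameter 78, about 180 mm high, on the left; leave it. Origin under its middle.
There are look-alikes about, which are no part of the job. What is shaped like the tile3 but orange or pink is not meant.

How it is judged (in metres and radians):
On the way, in this order (a step that is already met when the one before it is completed fails the run):
1. exactly three tiles lie flat on the bed pad, at rest, with the lever raised and the safety catch still on (x of tile0 in the frame of press between -0.032 and 0.032 m and y of tile0 in the frame of press between -0.112 and 0.112 m and z of tile0 in the frame of press between 0.02 and 0.031 m and angle between tile0's own z axis and vertical below 0.12 rad and linear speed of tile0 below 0.03 m/s and (distance of tile1 from where it was at the start of the episode below 0.03 m or (x of tile1 in the frame of press between -0.032 and 0.032 m and y of tile1 in the frame of press between -0.112 and 0.112 m and z of tile1 in the frame of press between 0.02 and 0.031 m and angle between tile1's own z axis and vertical below 0.12 rad and linear speed of tile1 below 0.03 m/s)) and (distance of tile2 from where it was at the start of the episode below 0.03 m or (x of tile2 in the frame of press between -0.032 and 0.032 m and y of tile2 in the frame of press between -0.112 and 0.112 m and z of tile2 in the frame of press between 0.02 and 0.031 m and angle between tile2's own z axis and vertical below 0.12 rad and linear speed of tile2 below 0.03 m/s)) and (distance of tile3 from where it was at the start of the episode below 0.03 m or (x of tile3 in the frame of press between -0.032 and 0.032 m and y of tile3 in the frame of press between -0.112 and 0.112 m and z of tile3 in the frame of press between 0.02 and 0.031 m and angle between tile3's own z axis and vertical below 0.12 rad and linear speed of tile3 below 0.03 m/s)) and (distance of tile4 from where it was at the start of the episode below 0.03 m or (x of tile4 in the frame of press between -0.032 and 0.032 m and y of tile4 in the frame of press between -0.112 and 0.112 m and z of tile4 in the frame of press between 0.02 and 0.031 m and angle between tile4's own z axis and vertical below 0.12 rad and linear speed of tile4 below 0.03 m/s)) and ((distance of each of tile1, tile2 from where it was at the start of the episode above 0.05 m and distance of each of tile3, tile4 from where it was at the start of the episode below 0.03 m) or (distance of each of tile1, tile3 from where it was at the start of the episode above 0.05 m and distance of each of tile2, tile4 from where it was at the start of the episode below 0.03 m) or (distance of each of tile1, tile4 from where it was at the start of the episode above 0.05 m and distance of each of tile2, tile3 from where it was at the start of the episode below 0.03 m) or (distance of each of tile1, tile4 from where it was at the start of the episode below 0.03 m and distance of each of tile2, tile3 from where it was at the start of the episode above 0.05 m) or (distance of each of tile1, tile3 from where it was at the start of the episode below 0.03 m and distance of each of tile2, tile4 from where it was at the start of the episode above 0.05 m) or (distance of each of tile1, tile2 from where it was at the start of the episode below 0.03 m and distance of each of tile3, tile4 from where it was at the start of the episode above 0.05 m)) and value of joint lever_angle above 1.35 rad and value of joint press_catch below 0.3 rad), for 0.2 s.
2. the safety catch is flipped right over while the lever is still raised (value of joint press_catch above 0.9 rad and value of joint lever_angle above 1.35 rad), for 0.2 s.
3. the lever is pulled down until the platen presses on the three tiles (value of joint lever_angle below 0.03 rad and x of tile0 in the frame of press between -0.032 and 0.032 m and y of tile0 in the frame of press between -0.112 and 0.112 m and z of tile0 in the frame of press between 0.02 and 0.031 m and angle between tile0's own z axis and vertical below 0.12 rad and contact force between press_lever and tile0 above 1 N and (distance of tile1 from where it was at the start of the episode below 0.03 m or (x of tile1 in the frame of press between -0.032 and 0.032 m and y of tile1 in the frame of press between -0.112 and 0.112 m and z of tile1 in the frame of press between 0.02 and 0.031 m and angle between tile1's own z axis and vertical below 0.12 rad and contact force between press_lever and tile1 above 1 N)) and (distance of tile2 from where it was at the start of the episode below 0.03 m or (x of tile2 in the frame of press between -0.032 and 0.032 m and y of tile2 in the frame of press between -0.112 and 0.112 m and z of tile2 in the frame of press between 0.02 and 0.031 m and angle between tile2's own z axis and vertical below 0.12 rad and contact force between press_lever and tile2 above 1 N)) and (distance of tile3 from where it was at the start of the episode below 0.03 m or (x of tile3 in the frame of press between -0.032 and 0.032 m and y of tile3 in the frame of press between -0.112 and 0.112 m and z of tile3 in the frame of press between 0.02 and 0.031 m and angle between tile3's own z axis and vertical below 0.12 rad and contact force between press_lever and tile3 above 1 N)) and (distance of tile4 from where it was at the start of the episode below 0.03 m or (x of tile4 in the frame of press between -0.032 and 0.032 m and y of tile4 in the frame of press between -0.112 and 0.112 m and z of tile4 in the frame of press between 0.02 and 0.031 m and angle between tile4's own z axis and vertical below 0.12 rad and contact force between press_lever and tile4 above 1 N)) and ((distance of each of tile1, tile2 from where it was at the start of the episode above 0.05 m and distance of each of tile3, tile4 from where it was at the start of the episode below 0.03 m) or (distance of each of tile1, tile3 from where it was at the start of the episode above 0.05 m and distance of each of tile2, tile4 from where it was at the start of the episode below 0.03 m) or (distance of each of tile1, tile4 from where it was at the start of the episode above 0.05 m and distance of each of tile2, tile3 from where it was at the start of the episode below 0.03 m) or (distance of each of tile1, tile4 from where it was at the start of the episode below 0.03 m and distance of each of tile2, tile3 from where it was at the start of the episode above 0.05 m) or (distance of each of tile1, tile3 from where it was at the start of the episode below 0.03 m and distance of each of tile2, tile4 from where it was at the start of the episode above 0.05 m) or (distance of each of tile1, tile2 from where it was at the start of the episode below 0.03 m and distance of each of tile3, tile4 from where it was at the start of the episode above 0.05 m))), for 0.2 s.
At the end, for the whole second after the job is handed in: Fingers bear on the lever (over 2 N), lever below 0.03 rad, catch above 0.9 rad; tile0 and exactly two others flat on the bed pad (within 32 mm fore-aft, 112 mm sideways of its middle), each pressed by the platen with over 1 N; the other two tiles within 30 mm of their start (all of step 3 and value of joint press_catch above 0.9 rad and contact force between the fingers and press_lever above 2 N); the arm keeps its last pose, push and grip.
It fails at once if the disc, glue, hammer, brush, sanding block, paint jar or pencil mug is shifted more than 40 mm (distance of any of disc, glue, hammer, brush, sanding_block, paint_jar, pencil_mug from where it was at the start of the episode above 0.04 m).
It also fails if it takes over 72 s, if anything falls off the work surface, if the arm or the gripper's body presses on something with over 40 N, if the wrist force passes 120 N, or if a joint passes its speed limit or range.

### The arm

A 6-joint arm with a two-finger parallel gripper is mounted at the origin on the work surface. World frame = base frame: x ahead of the robot, y to its left, z up, the work surface at z = 0. Lengths are in mm, angles in rad, forces in N, time in s.
With the tool pointing down it reaches from about 375 to 900 mm from the base axis. Payload 3.1 kg.
Tool frame: the origin (TCP) lies midway between the tips of the shut fingers; the grasp point (between the pads) lies 19 mm behind it; z points along the fingers, y is the line along which they close (so a half turn about z gives the same grasp; the last joint's range is limited). The gripper opens to 87 mm and grips with 3 to 60 N. Pads are 19 mm wide; open, the fingers measure 117 mm over their backs; the gripper's body (75 mm by 190 mm) begins 51 mm behind the grasp point.
Start: joints at [-1.433, 0.527, 1.433, -0, 1.181, -0.178], TCP at [194.727, -593.867, 222.548] pointing down, gripper open.
Joint ranges: [-3.08, 3.08], [-0.75, 2.2], [0.22, 2.44], [-1.43, 4.57], [0, 2.65], [-2.85, 2.85]. Speed limits (rad/s): [2.79, 2.79, 3.14, 3.14, 3.14, 3.14].

### API

Orientations are given as a 3x3 rotation matrix whose columns are the frame's x, y, z axes.
In Python, from workcell import sense, grab_frame, camera_params, hand_in gives the robot as it stands. The module is installed in compiled form; this text tells all that it offers.
- The arm moves only by the tool send_rows, never from a script. Its argument "plan" is a list of rows, each a list of 4 numbers: the shift along the world's x, y, z in m, then the turn about the world's z in degrees. A call has exactly 8 rows; each row shifts and turns the commanded pose from where the row before left it; what a row does not reach is not made up. A row lasts 1/10 s, in which the tool goes at most 50 mm and 8.59 degrees, less where a joint would pass 70% of its speed; a pose out of reach is approached as far as the arm can. A call with a gripper value outside its range is refused whole. "jaw" is the opening, from 0 (shut) to 1 (fully open), set as the call begins (left out, the last holds). The fingers move at their own pace and stop on an object; "grip_force" is the grip in N (left out, the last holds). Time passes only in rows, so rows that do not move let the fingers close, or fill a call up. It gives the time, the measured TCP pose, the force, the opening and the grip force at its end, in the units of the state.
- sense(): the state, without advancing time (a new reading comes with each control period).
- grab_frame(name): name is "scene" or "top" or "wrist"; returns (picture, depth): 480x640x3 uint8, blue, green, red; 480x640 float32, mm along the optical axis (not along the pixel's ray), 0 where there is no reading.
- camera_params(name): a dict with "fx", "fy", "cx", "cy" (pixels), "R" (3x3) and "t" (3): a world point X has camera coordinates R X + t; the wrist camera has in their place "mount" (4x4, takes a point from camera to tool coordinates, whose origin is the TCP and whose axes are the flange's). Camera axes: x right, y down, z forward; pixel columns grow to the right and rows downward; lengths in mm; the calibration is good to about 2 mm. A picture is of the moment at which its call begins: read the wrist's pose just before it. camera_params takes no time and is no camera call.
- hand_in(): hands the job in; it is judged then, once.
The state is a dict: "time_s": time; "joints": joint angles; "dq": joint speeds; "tau": joint torques, N m; "eef_pos": TCP position; "tcp_rot": TCP orientation; "contact_force": force on the tool from outside, world axes, zero at the start; "moment": the same for the moment, N m; "width": opening from 0.0 (shut) to 1.0 (fully open); "finger_force": force on a finger pad.
Only numpy, scipy, OpenCV 4.12 (cv2) and the standard library are available. Lean on these libraries where they do the work, as an engineer would, in place of code of your own. Each camera call takes 0.05 s, during which the arm holds its last target. There are 200 camera calls.

## Working session

There is one attempt and no reset: what is moved stays moved. The work goes in short steps, Python scripts to look and compute and a tool call to move; the robot and the scene stay as the last step left them, time stands still between calls to the robot, and variables do not carry over. Pictures are saved under pics/ and viewed, at most 10 in all, crops included, and the job is handed in when it is done.

Besides the shell and the picture viewer there is one more tool, called after "Emit:" as name(argument=value, ...) on one line, values as JSON. send_rows: Moves the arm, as the interface text tells. Its arguments: {"type":"object","properties":{"plan":{"type":"array"},"jaw":{"type":"number"},"grip_force":{"type":"number"}},"required":["plan"]}

```bash
mkdir -p pics; cat > h.py <<'E'
import numpy as np, cv2
from workcell import sense, grab_frame, camera_params, hand_in
def cam(name, s=None):
    p=camera_params(name)
    if name=="wrist":
        M=np.array(p["mount"]); Rt=np.array(s["tcp_rot"]); R=Rt@M[:3,:3]; o=Rt@M[:3,3]+np.array(s["eef_pos"])
    else:
        R=np.array(p["R"]).T; o=-R@np.array(p["t"])
    return p,R,o
def ray(c,u,v,z):
    p,R,o=c; d=R@np.array([(u-p["cx"])/p["fx"],(v-p["cy"])/p["fy"],1.]); return o+d*(z-o[2])/d[2]
def cloud(c,D):
    p,R,o=c; v,u=np.indices(D.shape); 
    P=np.stack([(u-p["cx"])/p["fx"]*D,(v-p["cy"])/p["fy"]*D,D],-1)
    return P@R.T+o
def proj(c,X):
    p,R,o=c; q=R.T@(np.array(X)-o); return q[0]/q[2]*p["fx"]+p["cx"], q[1]/q[2]*p["fy"]+p["cy"]
E
python3 - <<'E'
from h import *
s=sense(); print(s["time_s"],s["eef_pos"],s["tcp_rot"],s["width"])
for n in("top","scene"):
    I,D=grab_frame(n); cv2.imwrite(f"pics/{n}0.png",I); np.savez(f"{n}0.npz",I=I,D=D); c=cam(n); print(n,c[2],c[1][:,2],c[0]["fx"])
E
```

```text
0.0 [ 194.6488675  -593.16106966  221.57575044] [[ 9.50224176e-01  3.11566895e-01 -2.90724261e-04]
 [ 3.11566797e-01 -9.50221912e-01  2.10936237e-03]
 [ 3.80954922e-04 -2.09494715e-03 -9.99997733e-01]] 0.9965300863247202
top [ 350.46879398   24.33782574 1415.78467775] [ 0.11784151  0.01713318 -0.9928846 ] 490.75637022849014
scene [ 800.49043095 -404.15332649  998.49664984] [-0.30449923  0.42179225 -0.8540325 ] 445.1934027472494
```

View pics/top0.png

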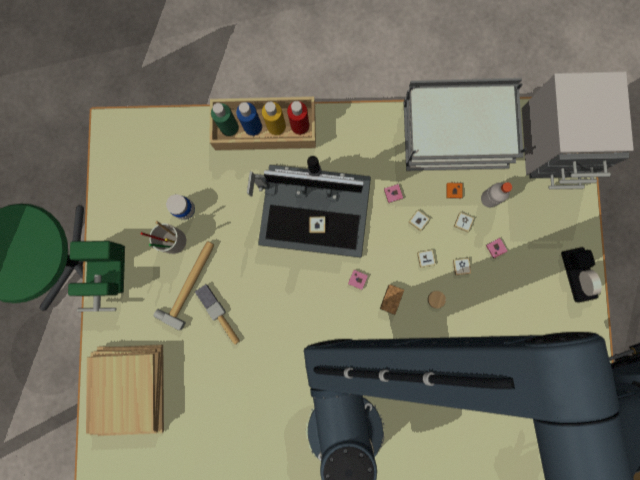

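View pics/scene0.png

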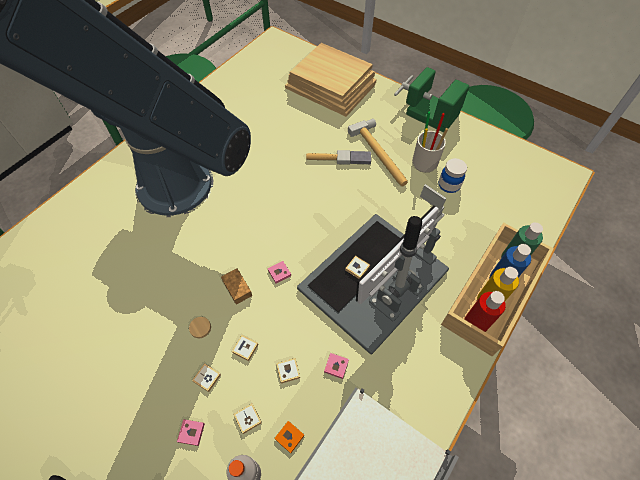

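The top view shows the press with its pad around (314,227) and tile0 at (317,225). Four white tiles lie at (420,220), (465,222), (427,258) and (462,266). The pink and orange tiles and the disc (437,299) are nearby.

```bash
python3 - <<'E'
from h import *
for n,g in(("top",[(420,220),(465,222),(427,258),(462,266),(317,225)]),("scene",[(288,370),(247,419),(245,348),(207,377),(357,266)])):
    d=np.load(n+"0.npz"); I=d["I"]; c=cam(n)
    hsv=cv2.cvtColor(I,cv2.COLOR_BGR2HSV)
    m=((hsv[...,1]<45)&(hsv[...,2]>150)).astype(np.uint8)
    m=cv2.morphologyEx(m,cv2.MORPH_CLOSE,np.ones((3,3)))
    cs,_=cv2.findContours(m,cv2.RETR_EXTERNAL,cv2.CHAIN_APPROX_NONE)
    for (u,v) in g:
        k=min(cs,key=lambda q:np.hypot(*(np.array(cv2.minAreaRect(q)[0])-(u,v))))
        z=37 if (u,v)==g[-1] else 12
        P=np.array([ray(c,*q[0],z)[:2] for q in k],np.float32)
        print(n,u,v,[np.round(x,1) for x in cv2.minAreaRect(P)],len(k))
    # pad
    pu,pv=g[-1]
    m=(hsv[...,2]<45).astype(np.uint8)
    _,L=cv2.connectedComponents(m)
    l=L[pv+ (8 if n=="top" else 18),pu-(25 if n=="top" else 0)]
    k=max(cv2.findContours((L==l).astype(np.uint8),cv2.RETR_EXTERNAL,cv2.CHAIN_APPROX_NONE)[0],key=len)
    P=np.array([ray(c,*q[0],25)[:2] for q in k],np.float32)
    print("pad",l,cv2.minAreaRect(P), np.round(cv2.boxPoints(cv2.minAreaRect(P))))
d=np.load("top0.npz");W=cloud(cam("top"),d["D"])
for u,v in [(314,165),(313,159),(258,183),(270,182),(490,195),(394,195),(455,190),(496,247),(437,299),(340,180),(358,279)]: print(u,v,np.round(W[v,u]))
E
```

```text
top 420 220 [array([ 586. , -225.9]), array([39.2, 38.7]), np.float64(51.1)] 39
top 465 222 [array([ 578.3, -354.8]), array([38. , 38.9]), np.float64(66.0)] 44
top 427 258 [array([ 474.6, -242. ]), array([39.1, 37.6]), np.float64(8.8)] 47
top 462 266 [array([ 454.4, -342.4]), array([29. , 37.6]), np.float64(7.1)] 44
top 317 225 [array([574.8,  68.5]), array([34.2, 34.7]), np.float64(89.1)] 47
pad 22 ((569.6492309570312, 82.77558898925781), (259.5898742675781, 99.56205749511719), 82.03163146972656) [[502. -39.]
 [601. -53.]
 [637. 204.]
 [538. 218.]]
scene 288 370 [array([ 586.6, -225.4]), array([36.4, 36. ]), np.float64(51.9)] 60
scene 247 419 [array([ 577.4, -353.9]), array([36.3, 39.3]), np.float64(65.7)] 63
scene 245 348 [array([ 475. , -241.9]), array([37. , 36.1]), np.float64(9.7)] 54
scene 207 377 [array([ 450.2, -342.4]), array([36.3, 36.9]), np.float64(4.7)] 53
scene 357 266 [array([575.7,  69.1]), array([36.6, 36.5]), np.float64(89.2)] 43
pad 138 ((589.9530639648438, 151.55905151367188), (405.83892822265625, 121.39647674560547), 79.1485824584961) [[492. -36.]
 [611. -59.]
 [688. 339.]
 [569. 362.]]
314 165 [666.  64. 320.]
313 159 [679.  66. 324.]
258 183 [674. 222. 130.]
270 182 [671. 187. 150.]
490 195 [ 637. -407.   92.]
394 195 [ 660. -156.   11.]
455 190 [ 670. -333.   14.]
496 247 [ 502. -441.   15.]
437 299 [ 357. -267.   13.]
340 180 [652.   4. 230.]
358 279 [418. -45.  11.]
```

Emit:
send_rows(plan=[[0.028, 0.035, 0, -1.1], [0.028, 0.035, 0, -1.1], [0.028, 0.035, 0, -1.1], [0.028, 0.035, 0, -1.1], [0.028, 0.035, 0, -1.1], [0.028, 0.035, 0, -1.1], [0.028, 0.035, 0, -1.1], [0.028, 0.035, 0, -1.1]], jaw=0.85, grip_force=15)

```text
time_s: 0.9
eef_pos: [419.4, -312.1, 222.3]
tcp_rot: [[0.987, 0.161, -0.0], [0.161, -0.987, 0.0], [-0.0, -0.001, -1.0]]
contact_force: [-0.0, -0.8, -0.0]
width: 0.85
finger_force: 0.0
```

Emit:
send_rows(plan=[[0.028, 0.0355, 0, 0], [0.028, 0.0355, 0, 0], [0, 0, -0.035, 0], [0, 0, -0.035, 0], [0, 0, -0.035, 0], [0, 0, -0.02, 0], [0, 0, 0, 0], [0, 0, 0, 0]])

```text
time_s: 1.7
eef_pos: [474.7, -242.9, 97.5]
tcp_rot: [[0.987, 0.162, -0.001], [0.162, -0.987, 0.001], [-0.0, -0.001, -1.0]]
contact_force: [0.7, 0.0, 0.4]
width: 0.853
finger_force: 0.0
```

```bash
python3 - <<'E'
from h import *
s=sense(); print(s["time_s"],s["eef_pos"],np.degrees(np.arctan2(s["tcp_rot"][1][1],s["tcp_rot"][0][1])),s["width"],camera_params("wrist")["mount"])
I,D=grab_frame("wrist"); cv2.imwrite("pics/w1.png",I)
c=cam("wrist",s); print([np.round(proj(c,(474.8,-242,12)))])
E
```

```text
1.7 [ 474.72868174 -242.87231942   97.46643441] -80.65448221444592 0.8530457130738428 [[-1.84281871e-03 -9.63527730e-01 -2.67602164e-01  7.32200214e+01]
 [ 9.99997900e-01 -2.01560055e-03  3.70969266e-04  2.32346465e-01]
 [-8.96818243e-04 -2.67600918e-01  9.63529421e-01 -1.63036172e+02]
 [ 0.00000000e+00  0.00000000e+00  0.00000000e+00  1.00000000e+00]]
[array([313., 249.])]
```

View pics/w1.png

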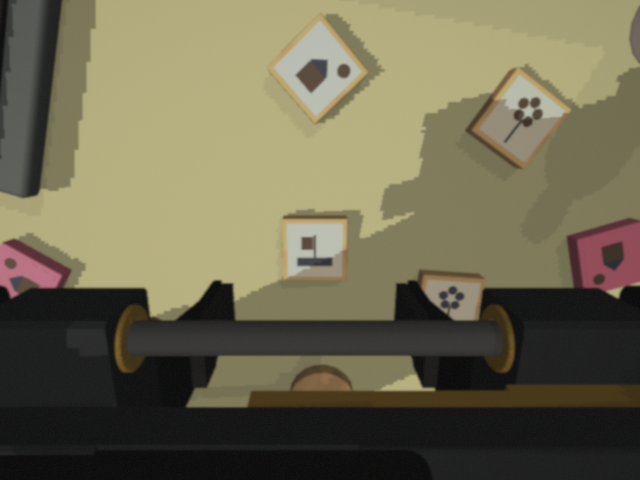

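The wrist view shows the target tile at (314,247), as predicted, centred between the fingers.

Emit:
send_rows(plan=[[0, 0.001, -0.03, 0], [0, 0, -0.03, 0], [0, 0, -0.02, 0], [0, 0, -0.012, 0], [0, 0, 0, 0], [0, 0, 0, 0], [0, 0, 0, 0], [0, 0, 0, 0]])

```text
time_s: 2.55
eef_pos: [475.4, -242.4, 6.7]
tcp_rot: [[0.987, 0.163, 0.002], [0.163, -0.987, -0.001], [0.002, 0.002, -1.0]]
contact_force: [0.6, 0.0, -0.5]
width: 0.85
finger_force: 0.0
```

Emit:
send_rows(plan=[[0, 0, 0, 0], [0, 0, 0, 0], [0, 0, 0, 0], [0, 0, 0, 0], [0, 0, 0.02, 0], [0, 0, 0.03, 0], [0, 0, 0.04, 0], [0, 0, 0.04, 0]], jaw=0.3, grip_force=15)

```text
time_s: 3.35
eef_pos: [474.1, -241.4, 136.3]
tcp_rot: [[0.987, 0.162, -0.001], [0.162, -0.987, 0.001], [-0.001, -0.001, -1.0]]
contact_force: [0.4, -0.2, -0.0]
width: 0.311
finger_force: 0.0
```

```bash
python3 - <<'E'
from h import *
s=sense(); print(s["time_s"],s["eef_pos"],s["width"],s["joints"])
I,D=grab_frame("wrist"); cv2.imwrite("pics/w2.png",I)
c=cam("wrist",s); print([np.round(proj(c,(474.8,-242,12)))])
E
```

```text
3.35 [ 474.14418538 -241.43947704  136.33401307] 0.31054503041931225 [-6.81145371e-01  5.27704317e-01  1.74667380e+00 -9.02202739e-06
  8.69124750e-01  7.26515335e-01]
[array([315., 234.])]
```

View pics/w2.png

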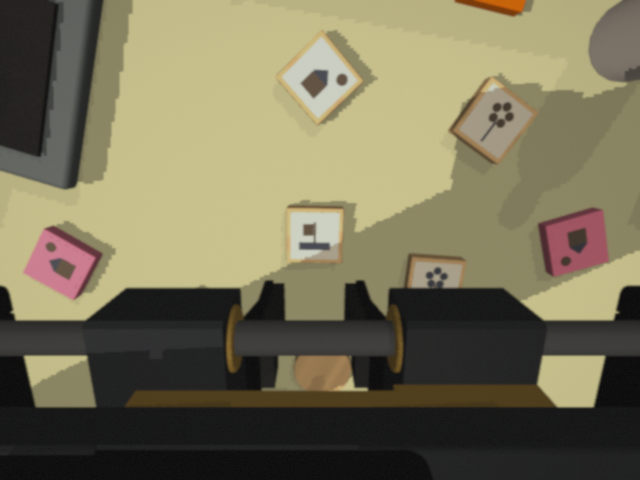

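The tile is untouched at (315,235), so the fingers closed too slowly before the lift. I'll retry and wait longer.

Emit:
send_rows(plan=[[0, 0, 0, 0], [0, 0, 0, 0], [0, 0, -0.03, 0], [0, 0, -0.03, 0], [0, 0, -0.03, 0], [0, 0, -0.02, 0], [0, 0, -0.015, 0], [0, 0, -0.008, 0]], jaw=0.72)

```text
time_s: 4.2
eef_pos: [472.6, -240.3, 0.1]
tcp_rot: [[0.987, 0.162, -0.005], [0.162, -0.987, 0.004], [-0.005, -0.005, -1.0]]
contact_force: [-10.6, 10.5, 70.7]
width: 0.715
finger_force: 35.7
```

Emit:
send_rows(plan=[[0, 0, 0, 0], [0, 0, 0, 0], [0, 0, 0, 0], [0, 0, 0, 0], [0, 0, 0, 0], [0, 0, 0, 0], [0, 0, 0, 0], [0, 0, 0, 0]], jaw=0.3)

```text
time_s: 5.0
eef_pos: [474.8, -241.9, 2.6]
tcp_rot: [[0.987, 0.163, 0.0], [0.163, -0.987, -0.0], [0.0, 0.0, -1.0]]
contact_force: [0.0, 0.1, -1.1]
width: 0.504
finger_force: 15.0
```

Emit:
send_rows(plan=[[0, 0, 0.02, 0], [0, 0, 0.04, 0], [0, 0, 0.04, 8], [0, 0, 0.04, 8], [0, 0, 0.03, 8], [0, 0, 0, 8], [0, 0, 0, 8], [0, 0, 0, 8]])

```text
time_s: 5.8
eef_pos: [474.6, -241.7, 173.1]
tcp_rot: [[0.535, 0.845, 0.001], [0.845, -0.535, -0.001], [-0.0, 0.001, -1.0]]
contact_force: [-0.1, 0.0, 0.0]
width: 0.503
finger_force: 15.0
```

Emit:
send_rows(plan=[[0, 0.025, 0, 8], [0, 0.025, 0, 8], [0, 0.025, 0, 8], [0, 0.025, 0, 8], [0, 0.025, 0, 8], [0, 0.025, 0, 8], [0, 0.025, 0, 8], [0, 0.025, 0, 8]])

```text
time_s: 6.6
eef_pos: [474.4, -40.8, 172.6]
tcp_rot: [[-0.525, 0.851, -0.0], [0.851, 0.525, 0.0], [0.0, 0.0, -1.0]]
contact_force: [-0.4, -0.1, -0.6]
width: 0.499
finger_force: 15.0
```

Emit:
send_rows(plan=[[0, 0.024, 0, 8], [0, 0.024, 0, 8], [0, 0.024, 0, 8], [0, 0.024, 0, 8], [0, 0.024, 0, 8], [0, 0.024, 0, 8], [0, 0.024, 0, 8], [0, 0.024, 0, 8]])

```text
time_s: 7.4
eef_pos: [474.4, 151.1, 172.6]
tcp_rot: [[-0.995, -0.099, -0.0], [-0.099, 0.995, -0.0], [0.0, -0.0, -1.0]]
contact_force: [0.9, 0.9, -0.5]
width: 0.502
finger_force: 15.0
```

Emit:
send_rows(plan=[[0.03, 0, 0, 3], [0.03, 0, 0, 3], [0.025, 0, 0, 0], [0.01, 0, 0, 0], [0, 0, -0.03, 0], [0, 0, -0.03, 0], [0, 0, -0.03, 0], [0, 0, -0.02, 0]])

```text
time_s: 8.2
eef_pos: [567.3, 149.9, 60.5]
tcp_rot: [[-0.98, -0.197, -0.004], [-0.197, 0.98, -0.0], [0.004, 0.001, -1.0]]
contact_force: [0.3, -1.0, 0.2]
width: 0.503
finger_force: 15.0
```

Emit:
send_rows(plan=[[0, 0, -0.01, 0], [0, 0, -0.01, 0], [0, 0, -0.01, 0], [0, 0, -0.004, 0], [0, 0, 0, 0], [0, 0, 0, 0], [0, 0, 0, 0], [0, 0, 0, 0]])

```text
time_s: 9.0
eef_pos: [570.1, 150.2, 29.1]
tcp_rot: [[-0.98, -0.197, 0.001], [-0.197, 0.98, 0.0], [-0.001, -0.0, -1.0]]
contact_force: [0.2, 0.3, 0.2]
width: 0.503
finger_force: 15.0
```

Emit:
send_rows(plan=[[0, 0, -0.001, 0], [0, 0, 0, 0], [0, 0, 0, 0], [0, 0, 0, 0], [0, 0, 0, 0], [0, 0, 0, 0], [0, 0, 0, 0], [0, 0, 0, 0]], jaw=0.62)

```text
time_s: 9.8
eef_pos: [569.7, 150.1, 27.5]
tcp_rot: [[-0.98, -0.197, -0.0], [-0.197, 0.98, 0.0], [0.0, 0.0, -1.0]]
contact_force: [-0.2, 0.0, -0.0]
width: 0.622
finger_force: 0.0
```

Emit:
send_rows(plan=[[0, 0, 0.01, 0], [0, 0, 0.03, 0], [0, 0, 0.04, 0], [0, 0, 0.04, 0], [0, 0, 0.03, 0], [-0.02, -0.045, 0, -6], [0, -0.045, 0, -6], [0, -0.045, 0, -6]])

```text
time_s: 10.6
eef_pos: [549.2, 14.4, 178.9]
tcp_rot: [[-0.993, 0.118, 0.002], [0.118, 0.993, -0.0], [-0.002, -0.0, -1.0]]
contact_force: [0.9, 0.0, -0.1]
width: 0.617
finger_force: 0.0
```

Emit:
send_rows(plan=[[0.0, -0.03, 0, -4], [0.0, -0.03, 0, -4], [0.006, -0.03, 0, -4], [0.006, -0.03, 0, -4], [0.006, -0.03, 0, -4], [0.006, -0.03, 0, -4], [0.006, -0.03, 0, -4], [0.007, -0.03, 0, -4]], jaw=0.74)

```text
time_s: 11.4
eef_pos: [586.6, -226.0, 178.4]
tcp_rot: [[-0.779, 0.627, 0.0], [0.627, 0.779, -0.0], [-0.0, 0.0, -1.0]]
contact_force: [0.5, 0.2, 0.0]
width: 0.743
finger_force: 0.0
```

Emit:
send_rows(plan=[[0, 0, -0.04, 0], [0, 0, -0.04, 0], [0, 0, -0.03, 0], [0, 0, -0.02, 0], [0, 0, 0, 0], [0, 0, 0, 0], [0, 0, 0, 0], [0, 0, 0, 0]])

```text
time_s: 12.2
eef_pos: [587.8, -225.4, 49.4]
tcp_rot: [[-0.781, 0.624, 0.003], [0.624, 0.781, -0.002], [-0.003, 0.0, -1.0]]
contact_force: [-0.8, -0.9, 0.2]
width: 0.737
finger_force: 0.0
```

```bash
python3 - <<'E'
from h import *
s=sense(); print(s["time_s"],s["eef_pos"],np.degrees(np.arctan2(s["tcp_rot"][1][1],s["tcp_rot"][0][1])))
I,D=grab_frame("wrist"); T,_=grab_frame("top")
c=cam("wrist",s); 
for X in [(586.3,-225.7,12),(612.0,-241,12)]: print(np.round(proj(c,X)))
cv2.imwrite("pics/w3.png",np.hstack([I[80:400],cv2.resize(T[140:300,230:480],(500,320))])[:, :].copy()[:, 200:1000])
E
```

```text
12.2 [ 587.84826552 -225.43566375   49.43482518] 51.35839071125488
[313. 271.]
[320. 319.]
```

View pics/w3.png

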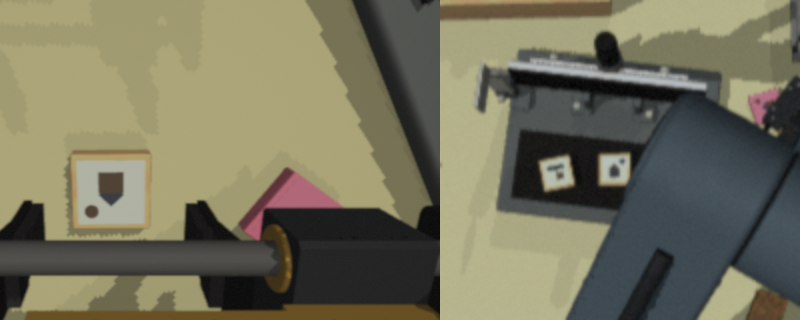

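The tile is centred between the fingers, and the first tile lies flat beside tile0 on the pad. Descending.

Emit:
send_rows(plan=[[0, 0, -0.02, 0], [0, 0, -0.015, 0], [0, 0, -0.007, 0], [0, 0, -0.003, 0], [0, 0, 0, 0], [0, 0, 0, 0], [0, 0, 0, 0], [0, 0, 0, 0]])

```text
time_s: 13.1
eef_pos: [587.1, -225.1, 3.1]
tcp_rot: [[-0.781, 0.624, 0.001], [0.624, 0.781, -0.001], [-0.001, 0.0, -1.0]]
contact_force: [-1.0, -0.1, 0.5]
width: 0.737
finger_force: 0.0
```

Emit:
send_rows(plan=[[0, 0, 0, 0], [0, 0, 0, 0], [0, 0, 0, 0], [0, 0, 0, 0], [0, 0, 0, 0], [0, 0, 0, 0], [0, 0, 0, 0], [0, 0, 0, 0]], jaw=0.3)

```text
time_s: 13.9
eef_pos: [586.7, -224.9, 2.6]
tcp_rot: [[-0.781, 0.624, -0.0], [0.624, 0.781, -0.0], [-0.0, -0.0, -1.0]]
contact_force: [-1.3, 0.1, 1.4]
width: 0.503
finger_force: 15.0
```

Emit:
send_rows(plan=[[0, 0, 0.02, 0], [0, 0, 0.04, 0], [0, 0, 0.04, 0], [0, 0, 0.04, 0], [0, 0, 0.03, 0], [-0.013, 0.028, 0, 4], [-0.013, 0.028, 0, 4], [-0.008, 0.028, 0, 4]])

```text
time_s: 14.7
eef_pos: [551.6, -139.9, 172.7]
tcp_rot: [[-0.895, 0.447, -0.0], [0.447, 0.895, 0.0], [0.0, 0.0, -1.0]]
contact_force: [0.5, 0.7, -0.3]
width: 0.502
finger_force: 15.0
```

Emit:
send_rows(plan=[[0, 0.036, 0, 4], [0, 0.036, 0, 4], [0, 0.036, 0, 4], [0, 0.026, 0, 4], [0, 0.01, 0, 2.5], [0, 0, -0.03, 0], [0, 0, -0.03, 0], [0, 0, -0.03, 0]])

```text
time_s: 15.5
eef_pos: [553.3, 2.4, 81.9]
tcp_rot: [[-0.99, 0.142, 0.002], [0.142, 0.99, -0.001], [-0.002, -0.0, -1.0]]
contact_force: [0.5, -0.3, -0.1]
width: 0.503
finger_force: 15.0
```

Emit:
send_rows(plan=[[0, 0, -0.02, 0], [0, 0, -0.015, 0], [0, 0, -0.01, 0], [0, 0, -0.006, 0], [0, 0, -0.003, 0], [0, 0, 0, 0], [0, 0, 0, 0], [0, 0, 0, 0]])

```text
time_s: 16.3
eef_pos: [553.2, 3.0, 29.2]
tcp_rot: [[-0.99, 0.142, 0.001], [0.142, 0.99, -0.0], [-0.001, -0.0, -1.0]]
contact_force: [0.8, -0.3, -0.1]
width: 0.5
finger_force: 15.0
```

Emit:
send_rows(plan=[[0, 0, -0.001, 0], [0, 0, 0, 0], [0, 0, 0, 0], [0, 0, 0, 0], [0, 0, 0, 0], [0, 0, 0, 0], [0, 0, 0, 0], [0, 0, 0, 0]], jaw=0.6)

```text
time_s: 17.1
eef_pos: [552.7, 3.1, 27.5]
tcp_rot: [[-0.99, 0.142, 0.0], [0.142, 0.99, -0.0], [-0.0, -0.0, -1.0]]
contact_force: [0.3, -0.8, 0.6]
width: 0.603
finger_force: 0.0
```

Emit:
send_rows(plan=[[0, 0, 0.01, 0], [0, 0, 0.03, 0], [0, 0, 0.04, 0], [0, 0, 0.04, 0], [0, 0, 0.04, 0], [-0.04, 0, 0.04, 0], [-0.04, 0, 0.04, 0], [-0.04, 0, 0.03, 0]])

```text
time_s: 17.9
eef_pos: [441.4, 3.0, 290.6]
tcp_rot: [[-0.99, 0.141, 0.003], [0.141, 0.99, -0.001], [-0.003, -0.0, -1.0]]
contact_force: [0.5, -0.7, 0.6]
width: 0.6
finger_force: 0.0
```

```bash
python3 - <<'E'
from h import *
s=sense(); print(s["time_s"],s["eef_pos"])
I,D=grab_frame("scene"); cv2.imwrite("pics/s1.png",cv2.resize(I[150:450,180:480],(600,600)))
T,_=grab_frame("top"); np.savez("top1.npz",I=T)
c=cam("scene"); hsv=cv2.cvtColor(I,cv2.COLOR_BGR2HSV)
m=((hsv[...,1]<45)&(hsv[...,2]>150)).astype(np.uint8); m=cv2.morphologyEx(m,cv2.MORPH_CLOSE,np.ones((3,3)))
Rp=np.array([[.990,-.139],[.139,.990]])
for k in cv2.findContours(m,cv2.RETR_EXTERNAL,cv2.CHAIN_APPROX_NONE)[0]:
    P=np.array([ray(c,*q[0],37)[:2] for q in k],np.float32); r=cv2.minAreaRect(P)
    if 25<min(r[1]) and max(r[1])<50: print(np.round(r[0]),np.round(r[1]),"press",np.round(Rp@(np.array(r[0])-(569.6,82.8)),1))
# catch tab & handle from scene cloud, in press frame
W=cloud(c,D); W[...,:2]=(W[...,:2]-(569.6,82.8))@Rp.T
x,y,z=W[...,0],W[...,1],W[...,2]; ok=D>0
t=ok&(abs(y-150)<25)&(z>183)&(z<235)&(x>20)&(x<100); print("tab",t.sum(),np.round(np.percentile(W[t],[2,50,98],axis=0),0))
t=ok&(abs(y)<40)&(z>245)&(z<340)&(x>60)&(x<170); print("handle",t.sum(),np.round(np.percentile(W[t],[2,50,98],axis=0),0))
E
```

```text
17.9 [441.37261597   3.03400295 290.63063008]
[ 584. -356.] [35. 35.] press [  75.4 -432.2]
[ 459. -344.] [35. 35.] press [ -50.1 -437.9]
[887. 191.] [28. 30.] press [299.4 151.6]
[554.   4.] [37. 36.] press [ -4.1 -79.9]
[888. 272.] [28. 31.] press [288.8 231.5]
[576.  69.] [37. 36.] press [  7.9 -12.7]
[888. 353.] [30. 30.] press [277.7 311.4]
[572. 152.] [37. 37.] press [-7.5 68.3]
[888. 432.] [31. 28.] press [266.5 389.5]
[344. 349.] [35. 34.] press [-260.3  232.3]
[-355.  755.] [26. 49.] press [-1008.9   537. ]
tab 355 [[ 38. 151. 185.]
 [ 66. 154. 209.]
 [ 93. 161. 227.]]
handle 461 [[ 99. -14. 249.]
 [114.  -9. 301.]
 [124.   7. 327.]]
```

View pics/s1.png

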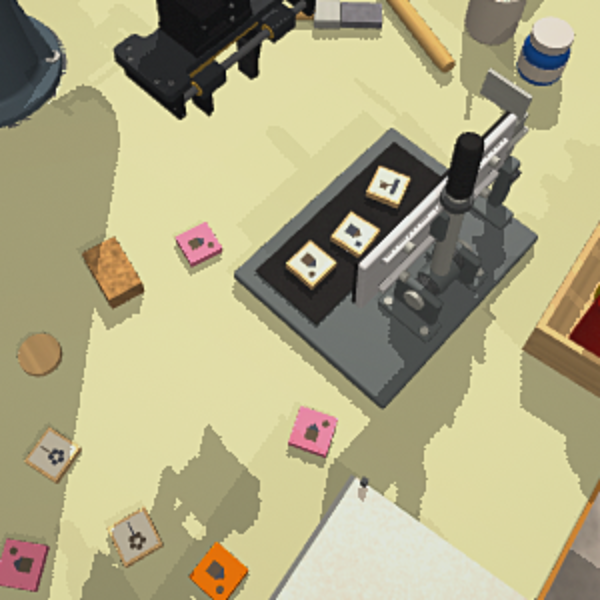

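The scene view shows three white tiles flat and separate on the pad, at about (388,186), (355,233) and (310,264) in the crop. The lever is raised and the catch is on. Next is the catch.

Emit:
send_rows(plan=[[0.02, 0.03, 0, 0], [0.02, 0.03, 0, 0], [0.025, 0.03, 0, 0], [0.025, 0.03, 0, 0], [0.03, 0.03, 0, 0], [0.03, 0.02, 0, 0], [0.03, 0.01, 0, 0], [0.018, 0.003, 0, 0]], jaw=0)

```text
time_s: 18.8
eef_pos: [642.2, 187.9, 287.2]
tcp_rot: [[-0.99, 0.14, 0.001], [0.14, 0.99, 0.0], [-0.001, 0.001, -1.0]]
contact_force: [-0.3, -0.1, 0.3]
width: 0.019
finger_force: 0.0
```

Emit:
send_rows(plan=[[0, 0, 0, 0], [0, 0, 0, 0], [0, 0, 0, 0], [0, 0, -0.02, 0], [0, 0, -0.025, 0], [0, 0, -0.025, 0], [0, 0, -0.02, 0], [0, 0, -0.008, 0]])

```text
time_s: 19.6
eef_pos: [637.7, 185.6, 188.4]
tcp_rot: [[-0.99, 0.142, -0.005], [0.142, 0.99, -0.001], [0.004, -0.001, -1.0]]
contact_force: [-0.7, -0.0, 0.2]
width: 0.006
finger_force: 0.0
```

Emit:
send_rows(plan=[[0.001, 0.01, 0, 0], [0.002, 0.015, 0, 0], [0.002, 0.015, 0, 0], [0.002, 0.015, 0, 0], [0.002, 0.015, 0, 0], [0.002, 0.015, 0, 0], [0.002, 0.015, 0, 0], [0.001, 0.01, 0, 0]])

```text
time_s: 20.4
eef_pos: [654.0, 298.1, 190.2]
tcp_rot: [[-0.99, 0.141, 0.0], [0.141, 0.99, 0.0], [-0.0, 0.0, -1.0]]
contact_force: [0.2, -0.0, -0.6]
width: 0.004
finger_force: 0.0
```

Emit:
send_rows(plan=[[0, 0, 0, 0], [0, 0, 0, 0], [0, 0, 0, 0], [0, 0, 0.03, 0], [0, 0, 0.04, 0], [-0.03, 0, 0.04, 0], [-0.03, -0.02, 0.03, 0], [-0.03, -0.02, 0.02, 0]])

```text
time_s: 21.2
eef_pos: [563.9, 255.3, 353.1]
tcp_rot: [[-0.99, 0.142, 0.004], [0.142, 0.99, 0.001], [-0.004, 0.001, -1.0]]
contact_force: [-0.9, -0.4, 0.1]
width: 0.007
finger_force: 0.0
```

```bash
python3 - <<'E'
from h import *
s=sense(); print(s["time_s"],s["eef_pos"])
I,D=grab_frame("scene"); cv2.imwrite("pics/s2.png",cv2.resize(I[100:400,250:550],(600,600)))
E
```

```text
21.2 [563.92696345 255.33001623 353.11635987]
```

View pics/s2.png

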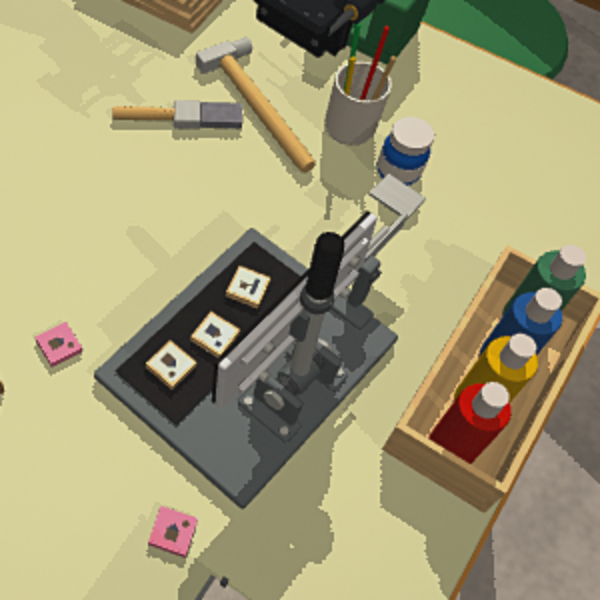

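The catch now lies flat outward (tab at about (397,195)) and the lever is still up. Next I'll go over the handle.

Emit:
send_rows(plan=[[0.01, -0.025, 0, 0], [0.01, -0.025, 0, 0], [0.015, -0.025, 0, 0], [0.015, -0.025, 0, 0], [0.016, -0.025, 0, 0], [0.016, -0.025, 0, 0], [0.016, -0.025, 0, 0], [0.0155, -0.0125, 0, 0]], jaw=0.7)

```text
time_s: 22.05
eef_pos: [678.0, 65.3, 350.1]
tcp_rot: [[-0.989, 0.145, -0.0], [0.145, 0.989, -0.001], [0.0, -0.001, -1.0]]
contact_force: [0.1, 0.4, -0.5]
width: 0.641
finger_force: 0.0
```

Emit:
send_rows(plan=[[0, 0, 0, 0], [0, 0, 0, 0], [0, 0, 0, 0], [0, 0, 0, 0], [0, 0, 0, 0], [0, 0, 0, 0], [0, 0, 0, 0], [0, 0, 0, 0]])

```text
time_s: 22.85
eef_pos: [677.4, 68.8, 350.3]
tcp_rot: [[-0.99, 0.142, 0.0], [0.142, 0.99, -0.0], [-0.0, -0.0, -1.0]]
contact_force: [0.8, 0.3, -0.3]
width: 0.701
finger_force: 0.0
```

```bash
python3 - <<'E'
from h import *
s=sense(); print(s["time_s"],s["eef_pos"],s["width"])
I,D=grab_frame("wrist"); c=cam("wrist",s); cv2.imwrite("pics/w4.png",I)
for z in (326,): print(np.round(proj(c,(677.5,67.6,z))))
E
```

```text
22.85 [677.44114266  68.80426921 350.32549003] 0.7009580471517378
[313. 282.]
```

View pics/w4.png

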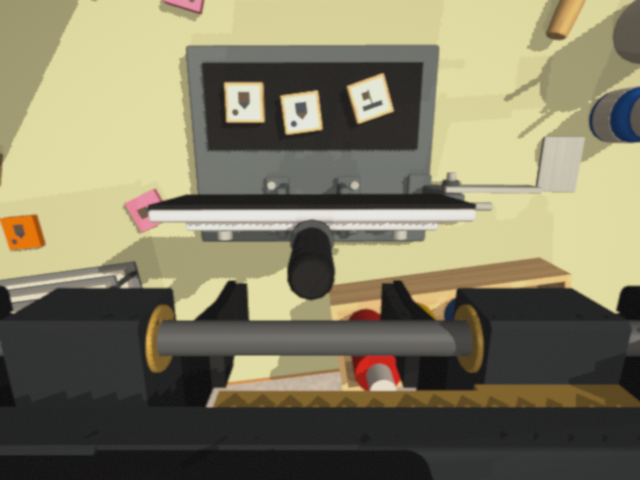

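The handle end is at (311,275), between the fingers. Descending to grip.

Emit:
send_rows(plan=[[-0.001, 0, -0.02, 0], [0, -0.001, -0.025, 0], [0, 0, -0.02, 0], [0, 0, -0.012, 0], [0, 0, -0.002, 0], [0, 0, 0, 0], [0, 0, 0, 0], [0, 0, 0, 0]])

```text
time_s: 23.7
eef_pos: [677.3, 67.6, 272.7]
tcp_rot: [[-0.99, 0.142, 0.003], [0.142, 0.99, -0.0], [-0.003, 0.0, -1.0]]
contact_force: [-0.1, 0.6, -0.0]
width: 0.696
finger_force: 0.0
```

Emit:
send_rows(plan=[[0, 0, 0, 0], [0, 0, 0, 0], [0, 0, 0, 0], [0, 0, 0, 0], [0, 0, 0, 0], [0, 0, 0, 0], [0, 0, 0, 0], [0, 0, 0, 0]], jaw=0.1, grip_force=30)

```text
time_s: 24.5
eef_pos: [676.4, 67.0, 271.3]
tcp_rot: [[-0.99, 0.142, -0.0], [0.142, 0.99, -0.001], [0.0, -0.001, -1.0]]
contact_force: [-1.3, -1.8, -0.4]
width: 0.293
finger_force: 30.0
```

```bash
python3 - <<'E'
from h import *
s=sense(); e=np.array(s["eef_pos"]); print(s["time_s"],e,s["width"],s["finger_force"],s["contact_force"])
h=np.array([688.4,66.1]); n=np.array([.990,-.139])
x=-(e[:2]-h)@n; z=e[2]+19-65; r=np.hypot(x,z); a0=np.arctan2(z,x); print(x,z,r,a0)
A=np.linspace(a0,0,41); P=np.c_[-r*np.cos(A)*n[0],-r*np.cos(A)*n[1],r*np.sin(A)]
print(np.round(np.diff(P,axis=0)*1,1).tolist())
E
```

```text
24.5 [676.42432841  66.97253662 271.25905326] 0.2928178047820169 29.99948391225189 [-1.34578804 -1.80471371 -0.35233845]
11.97719746044926 225.25905326181044 225.57724693641808 1.5176755782179465
[[-8.5, 1.2, -0.6], [-8.4, 1.2, -0.9], [-8.4, 1.2, -1.3], [-8.3, 1.2, -1.6], [-8.3, 1.2, -1.9], [-8.2, 1.1, -2.2], [-8.1, 1.1, -2.5], [-8.0, 1.1, -2.8], [-7.9, 1.1, -3.1], [-7.8, 1.1, -3.4], [-7.6, 1.1, -3.7], [-7.5, 1.0, -4.0], [-7.3, 1.0, -4.3], [-7.2, 1.0, -4.6], [-7.0, 1.0, -4.9], [-6.8, 1.0, -5.1], [-6.6, 0.9, -5.4], [-6.4, 0.9, -5.6], [-6.2, 0.9, -5.9], [-5.9, 0.8, -6.1], [-5.7, 0.8, -6.3], [-5.5, 0.8, -6.5], [-5.2, 0.7, -6.7], [-5.0, 0.7, -6.9], [-4.7, 0.7, -7.1], [-4.4, 0.6, -7.3], [-4.2, 0.6, -7.5], [-3.9, 0.5, -7.6], [-3.6, 0.5, -7.8], [-3.3, 0.5, -7.9], [-3.0, 0.4, -8.0], [-2.7, 0.4, -8.1], [-2.4, 0.3, -8.2], [-2.1, 0.3, -8.3], [-1.8, 0.2, -8.4], [-1.4, 0.2, -8.4], [-1.1, 0.2, -8.5], [-0.8, 0.1, -8.5], [-0.5, 0.1, -8.5], [-0.2, 0.0, -8.6]]
```

Emit:
send_rows(plan=[[-0.0085, 0.0012, -0.0006, 0], [-0.0084, 0.0012, -0.0009, 0], [-0.0084, 0.0012, -0.0013, 0], [-0.0083, 0.0012, -0.0016, 0], [-0.0083, 0.0012, -0.0019, 0], [-0.0082, 0.0011, -0.0022, 0], [-0.0081, 0.0011, -0.0025, 0], [-0.008, 0.0011, -0.0028, 0]])

```text
time_s: 25.3
eef_pos: [612.9, 75.9, 259.2]
tcp_rot: [[-0.99, 0.142, 0.009], [0.142, 0.99, -0.002], [-0.009, -0.001, -1.0]]
contact_force: [2.7, -4.9, 1.9]
width: 0.294
finger_force: 30.0
```

Emit:
send_rows(plan=[[-0.0079, 0.0011, -0.0031, 0], [-0.0078, 0.0011, -0.0034, 0], [-0.0076, 0.0011, -0.0037, 0], [-0.0075, 0.001, -0.004, 0], [-0.0073, 0.001, -0.0043, 0], [-0.0072, 0.001, -0.0046, 0], [-0.007, 0.001, -0.0049, 0], [-0.0068, 0.001, -0.0051, 0]])

```text
time_s: 26.1
eef_pos: [549.2, 84.8, 225.9]
tcp_rot: [[-0.99, 0.141, -0.002], [0.141, 0.99, -0.002], [0.002, -0.002, -1.0]]
contact_force: [-4.7, -5.0, 10.3]
width: 0.291
finger_force: 29.9
```

Emit:
send_rows(plan=[[-0.0066, 0.0009, -0.0054, 0], [-0.0064, 0.0009, -0.0056, 0], [-0.0062, 0.0009, -0.0059, 0], [-0.0059, 0.0008, -0.0061, 0], [-0.0057, 0.0008, -0.0063, 0], [-0.0055, 0.0008, -0.0065, 0], [-0.0052, 0.0007, -0.0067, 0], [-0.005, 0.0007, -0.0069, 0]])

```text
time_s: 26.9
eef_pos: [498.0, 91.9, 175.0]
tcp_rot: [[-0.99, 0.141, -0.012], [0.141, 0.99, -0.001], [0.012, -0.002, -1.0]]
contact_force: [-10.4, -4.6, 11.5]
width: 0.29
finger_force: 30.0
```

Emit:
send_rows(plan=[[-0.0035, 0.0007, -0.0071, 0], [-0.0035, 0.0006, -0.0073, 0], [-0.0035, 0.0006, -0.0075, 0], [-0.0032, 0.0005, -0.0076, 0], [-0.003, 0.0005, -0.0078, 0], [-0.003, 0.0005, -0.0079, 0], [-0.0027, 0.0004, -0.008, 0], [-0.0025, 0.0004, -0.0081, 0]])

```text
time_s: 27.7
eef_pos: [465.1, 96.5, 112.0]
tcp_rot: [[-0.99, 0.14, -0.029], [0.14, 0.99, -0.0], [0.029, -0.004, -1.0]]
contact_force: [-19.6, -5.1, 10.3]
width: 0.288
finger_force: 30.0
```

Emit:
send_rows(plan=[[-0.002, 0.0003, -0.0082, 0], [-0.002, 0.0003, -0.0083, 0], [-0.0015, 0.0002, -0.0084, 0], [-0.001, 0.0002, -0.0084, 0], [-0.001, 0.0002, -0.0085, 0], [-0.0005, 0.0001, -0.0085, 0], [0, 0, -0.005, 0], [0, 0, 0, 0]])

```text
time_s: 28.5
eef_pos: [453.0, 98.2, 55.9]
tcp_rot: [[-0.989, 0.14, -0.038], [0.14, 0.99, 0.001], [0.038, -0.004, -0.999]]
contact_force: [-20.6, -4.9, 7.1]
width: 0.289
finger_force: 30.0
```

Emit:
send_rows(plan=[[0.002, 0, -0.003, 0], [0.002, 0, -0.003, 0], [0.002, 0, -0.002, 0], [0, 0, -0.002, 0], [0, 0, 0, 0], [0, 0, 0, 0], [0, 0, 0, 0], [0, 0, 0, 0]])

```text
time_s: 29.3
eef_pos: [452.2, 98.2, 45.6]
tcp_rot: [[-0.989, 0.14, -0.051], [0.14, 0.99, 0.001], [0.051, -0.006, -0.999]]
contact_force: [-28.2, -5.2, 6.3]
width: 0.284
finger_force: 30.0
```

Emit:
send_rows(plan=[[-0.003, 0, 0, 0], [-0.003, 0, 0, 0], [-0.003, 0, 0, 0], [-0.003, 0, 0, 0], [0, 0, 0, 0], [0, 0, 0, 0], [0, 0, 0, 0], [0, 0, 0, 0]])

```text
time_s: 30.1
eef_pos: [453.3, 98.2, 47.3]
tcp_rot: [[-0.99, 0.141, -0.025], [0.141, 0.99, 0.001], [0.024, -0.003, -1.0]]
contact_force: [-14.1, -2.9, 5.2]
width: 0.286
finger_force: 30.0
```

```bash
python3 - <<'E'
from h import *
s=sense(); print(s["time_s"],s["eef_pos"],s["contact_force"],s["moment"],s["finger_force"])
I,D=grab_frame("scene"); T,D2=grab_frame("top")
cv2.imwrite("pics/s3.png",np.hstack([cv2.resize(I[130:370,270:470],(400,480)),cv2.resize(T[140:290,240:365],(400,480))]))
W=cloud(cam("top"),D2); W[...,:2]=(W[...,:2]-(569.6,82.8))@np.array([[.990,-.139],[.139,.990]]).T
x,y,z=W[...,0],W[...,1],W[...,2]
# platen top height vs x
for ys in (-90,90):
    t=(D2>0)&(abs(y-ys)<25)&(z>30)&(z<80)&(x>-60)&(x<60); print(ys,t.sum(),np.round(np.polyfit(x[t],z[t],1),3), np.round(np.percentile(x[t],[2,98])))
E
```

```text
30.1 [453.33553564  98.15579026  47.27370461] [-14.05845941  -2.93986044   5.18016628] [-0.32837678  1.78492999  0.06836477] 30.03711685538292
-90 563 [-3.600e-02  6.378e+01] [-47.  40.]
90 512 [-0.083 64.572] [-41.  40.]
```

View pics/s3.png

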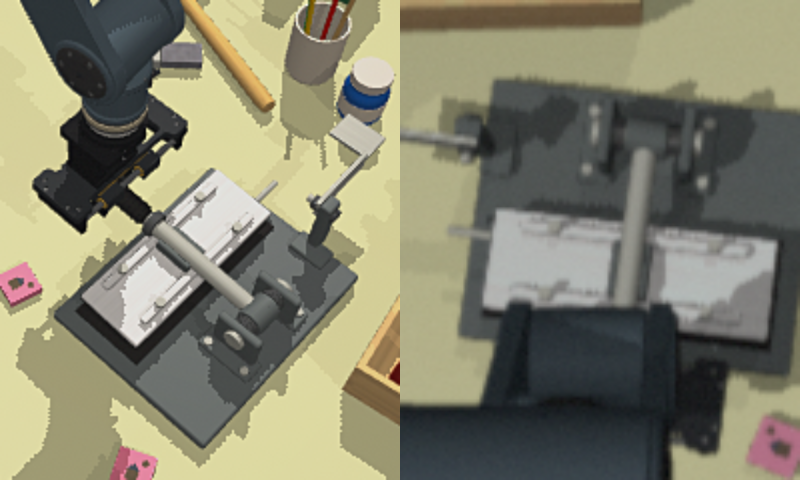

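The platen is nearly down with the catch clear. Now I'll relax the sideways pull and press until the vertical force rises.

Emit:
send_rows(plan=[[-0.003, 0, -0.002, 0], [-0.003, 0, -0.002, 0], [-0.003, 0, -0.002, 0], [-0.002, 0, -0.002, 0], [0, 0, 0, 0], [0, 0, 0, 0], [0, 0, 0, 0], [0, 0, 0, 0]])

```text
time_s: 31.0
eef_pos: [453.5, 98.1, 40.3]
tcp_rot: [[-0.99, 0.142, -0.003], [0.142, 0.99, 0.001], [0.003, 0.001, -1.0]]
contact_force: [-4.4, 4.6, 4.3]
width: 0.288
finger_force: 30.0
```

Emit:
send_rows(plan=[[-0.001, 0, -0.002, 0], [-0.001, 0, -0.002, 0], [0, 0, -0.002, 0], [0, 0, -0.002, 0], [0, 0, 0, 0], [0, 0, 0, 0], [0, 0, 0, 0], [0, 0, 0, 0]])

```text
time_s: 31.8
eef_pos: [453.3, 98.1, 32.7]
tcp_rot: [[-0.99, 0.142, 0.001], [0.142, 0.99, 0.001], [-0.001, 0.001, -1.0]]
contact_force: [-1.8, 5.6, 4.4]
width: 0.291
finger_force: 30.0
```

```bash
cat > lev.py <<'E'
from h import *
for n in ("top","scene"):
    I,D2=grab_frame(n)
    W=cloud(cam(n),D2); W[...,:2]=(W[...,:2]-(569.6,82.8))@np.array([[.990,-.139],[.139,.990]]).T
    x,y,z=W[...,0],W[...,1],W[...,2]
    b=(D2>0)&(abs(z-21)<12)&(((x>55)&(x<75)&(abs(y)<120)&(abs(y)>20))|((abs(x)<60)&(abs(y)>135)&(abs(y)<147))); print(n,"base z (21)",b.sum(),np.round(np.median(z[b]),1) if b.any() else 0)
    for x0 in (-35,-20,0,20,35):
        t=(D2>0)&(abs(abs(y)-80)<40)&(z>30)&(z<90)&(abs(x-x0)<5)
        if t.sum()>10: print(x0,t.sum(),np.round(np.percentile(z[t],[10,30,50]),1),end=" | ")
    print()
s=sense(); print(s["time_s"],s["eef_pos"],s["contact_force"],s["moment"])
E
python3 lev.py
```

```text
top base z (21) 807 22.4
-35 219 [53.7 57.3 60.9] | -20 193 [52.5 54.4 55.9] | 0 203 [52.4 54.2 56. ] | 20 221 [51.5 54.  55.6] | 35 165 [51.5 54.2 56. ] | 
scene base z (21) 864 21.6
-35 174 [54.6 55.8 57.5] | -20 279 [53.3 55.  56.3] | 0 233 [53.  54.2 55. ] | 20 223 [52.2 53.7 54.7] | 35 299 [52.2 54.1 56.8] | 
31.9 [453.39265365  98.12846124  32.68412599] [-1.62155041  5.59199705  5.593929  ] [0.76268931 0.02761696 0.00755206]
```

Emit:
send_rows(plan=[[0, 0, 0, 0], [0, 0, 0, 0], [0, 0, -0.002, 0], [0, 0, -0.002, 0], [0, 0, -0.002, 0], [0, 0, -0.002, 0], [0, 0, 0, 0], [0, 0, 0, 0]], grip_force=55)

```text
time_s: 32.7
eef_pos: [453.3, 98.2, 25.8]
tcp_rot: [[-0.99, 0.142, 0.002], [0.142, 0.99, 0.001], [-0.002, 0.001, -1.0]]
contact_force: [-4.9, 5.5, 16.5]
width: 0.286
finger_force: 54.9
```

```bash
python3 lev.py
```

```text
top base z (21) 805 22.2
-35 217 [50.2 53.2 56.2] | -20 199 [48.7 50.2 52. ] | 0 198 [48.7 50.6 52.2] | 20 215 [48.5 51.  52.6] | 35 173 [48.3 51.4 53.9] | 
scene base z (21) 889 21.6
-35 172 [50.3 51.7 53.1] | -20 280 [49.4 50.9 52. ] | 0 241 [49.3 50.6 51.7] | 20 216 [49.3 50.7 51.6] | 35 295 [50.1 51.9 54.6] | 
32.8 [453.28987229  98.19006535  25.81177906] [-4.4240112   5.10068354 15.79937019] [0.66246281 0.14105188 0.11406753]
```

Emit:
send_rows(plan=[[0, 0, -0.001, 0], [0, 0, -0.001, 0], [0, 0, -0.001, 0], [0, 0, -0.001, 0], [0, 0, -0.001, 0], [0, 0, 0, 0], [0, 0, 0, 0], [0, 0, 0, 0]])

```text
time_s: 33.6
eef_pos: [453.5, 98.2, 25.1]
tcp_rot: [[-0.99, 0.142, 0.006], [0.142, 0.99, 0.001], [-0.006, 0.001, -1.0]]
contact_force: [-10.2, 4.7, 61.3]
width: 0.284
finger_force: 54.7
```

Emit:
send_rows(plan=[[0, 0, 0.001, 0], [0, 0, 0.001, 0], [0, 0, 0, 0], [0, 0, 0, 0], [0, 0, 0, 0], [0, 0, 0, 0], [0, 0, 0, 0], [0, 0, 0, 0]])

```text
time_s: 34.4
eef_pos: [453.4, 98.2, 25.3]
tcp_rot: [[-0.99, 0.142, 0.004], [0.142, 0.99, 0.001], [-0.004, 0.001, -1.0]]
contact_force: [-8.4, 4.3, 41.7]
width: 0.283
finger_force: 54.9
```

```bash
python3 lev.py
```

```text
top base z (21) 797 22.3
-35 219 [50.  53.  56.3] | -20 197 [48.4 50.7 52.2] | 0 206 [48.1 50.5 52.2] | 20 219 [48.5 50.9 52.4] | 35 170 [49.6 52.  54. ] | 
scene base z (21) 885 21.6
-35 167 [50.  51.3 52.8] | -20 283 [49.3 50.7 51.8] | 0 234 [49.3 50.9 51.8] | 20 218 [49.6 50.9 51.5] | 35 299 [50.1 52.  55. ] | 
34.5 [453.38518233  98.14286742  25.31277646] [-8.23414094  5.55361742 43.58456111] [0.85431027 0.66506409 0.17389999]
```

```bash
python3 -c "
from workcell import hand_in
print(hand_in())"
```

```text
the job is handed in; nothing more can be done
None
```

I handed the job in at about 34.5 s with three tiles on the pad, the catch flipped flat outward and the lever held down at about 42 N with the platen level; `hand_in()` returned no verdict, so I don't know how it was judged.

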